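# Set up the three-colour print run: weight off, each lino block into the jig of its ink

### The arm

A 6-joint arm with a two-finger parallel gripper is mounted at the origin on a cart in front of the work surface, level with it; the furniture and walls round the work are solid. World frame = base frame: x ahead of the robot, y to its left, z up, the work surface at z = 0. Lengths are in m, angles in degrees, forces in N, time in s.
With the tool pointing down it reaches from about 0.325 to 0.775 m from the base axis. Payload 5.5 kg.
Tool frame: the origin (TCP) lies at the centre of the arm's flange, where the gripper is bolted on; the fingertips stand 182 mm ahead of it and the grasp point (between the pads) lies 163 mm ahead of it; z points along the fingers, y is the direction in which the jaws open and shut (so a half turn about z gives the same grasp; the last joint's range is limited). The gripper opens to 88 mm and grips with 3 to 60 N. Pads are 20 mm wide; open, the fingers measure 115 mm over their backs; the gripper's body (75 mm by 178 mm) begins 61 mm behind the grasp point.
Start: joints at [-76.931, 5.22, 70.514, -0, 104.267, -3.249], TCP at [0.169, -0.576, 0.405] pointing down, gripper open.
Joint ranges: [-164.24, 164.24], [-49.07, 125.15], [9.68, 141.18], [-86.29, 266.29], [3.28, 154.24], [-151.56, 151.56]. Speed limits (degrees/s): [147.25, 147.25, 172.46, 180, 180, 180].

### API

Orientations are given as [roll, pitch, yaw] about the fixed x, y, z axes, in that order (R = Rz(yaw) Ry(pitch) Rx(roll)).
In Python, from station import r gives the robot as it stands. The module is installed in compiled form; this text tells all that it offers. Calls block until the motion is done:
- r.reach(position, orientation): joint-space move of the TCP to a pose.
- r.servo_line(position, rotation=None, speed=0.15): straight line of the TCP; rotation=None keeps the orientation; speed is the mean speed in m/s.
- r.move_joints(angles): joint-space move.
- r.let_go() and r.grab(squeeze=None): open the fingers fully, or close them until they stop; squeeze is the grip in N (None keeps the last).
- r.wait(seconds).
- r.inverse_kinematics(position, orientation): joint angles nearest the present ones, or None.
- r.sense(): the state.
- r.snapshot(name): name is "scene" or "side" or "wrist"; returns a dict with "frame" (400x640x3 uint8, red, green, blue), "fx", "fy", "cx", "cy" (pixels), "R" (3x3) and "t" (3): a world point X has camera coordinates R X + t. Camera axes: x right, y down, z forward; pixel columns grow to the right and rows downward; lengths in m; the calibration is good to about 2 mm. The wrist camera is an equidistant fisheye: a pixel r from the principal point sees the ray r / f radians off the axis. A picture is of the moment at which its call begins. There is no depth.
A pose or a line that the arm cannot do raises r.IKError and nothing moves.
- r.hand_in(): hands the job in, once; it reports no verdict.
The state is a dict: "clock": time; "joints": joint angles; "joint_vel": joint speeds; "joint_torque": joint torques, N m; "tcp_pos": TCP position; "orientation": TCP orientation; "contact_force": force on the tool from outside, world axes, zero at the start; "torque": the same for the moment, N m; "opening": finger opening in m.
Only numpy, scipy, OpenCV 4.12 (cv2) and the standard library are available. Lean on these libraries where they do the work, as an engineer would, in place of code of your own. Each camera call takes 0.05 s, during which the arm holds its last target. There are 200 camera calls.

### The job

The washed lino blocks have dried crosswise under the brass weight; set up the three-colour print run by taking the stack apart from the top, finishing each thing before the next. Put the weight on the middle of the pile of printing paper, then seat each block, face up, flat down between the strips of the registration jig of its own ink colour (the tin and the ink dab show which), its bare-wood head end towards the register pins. Lower everything gently, drop or tip nothing, keep blocks and weight off the bare table, leave the jar and the dropper bottle alone, and let go of everything.

Things in the scene. Friction and masses are not known exactly. Their poses are not given: they have to be found in the camera images.
- brass_weight: turned brass paper weight, 47 mm across and 61 mm high (round body about 35 mm high, a knob 18 mm wide on top), 0.62 kg; at the start it stands on top of the stack, on the green block. Origin: centre of its underside, z up.
- block_green: lino block, plywood mount with lino face up, raised design (a stem with leaves) stained green; 140 x 54 x 22 mm (x, y, z). At the start top block, under the weight; blocks lie crosswise, about 60 degrees apart, both ends of each in sight. Origin: centre of its underside; x along its length to its head, the end with a 20 mm strip of bare plywood with a hole; z up.
- block_black: lino block, plywood mount with lino face up, raised design (the outlines) stained black; 140 x 54 x 22 mm (x, y, z). At the start middle block; blocks lie crosswise, about 60 degrees apart, both ends of each in sight. Origin: centre of its underside; x along its length to its head, the end with a 20 mm strip of bare plywood with a hole; z up.
- block_red: lino block, plywood mount with lino face up, raised design (four blossoms) stained red; 140 x 54 x 22 mm (x, y, z). At the start lowest, on a dark slatted rack (top 22 mm over the table); blocks lie crosswise, about 60 degrees apart, both ends of each in sight. Origin: centre of its underside; x along its length to its head, the end with a 20 mm strip of bare plywood with a hole; z up.
- jig_green: registration jig (fixed), board 208 x 112 x 9 mm, dab of green ink between 2 white pins at its head; tin with dark green band (69 wide, 62 high, fixed) just beyond. Origin: board's underside, midway between the pins; x points from the block's place to the pins, z up. Place for the block (dark liner) 144 x 58 mm: a seated block's origin is at (-0.105, 0, 0.009) in this frame, its x along the jig's.
- jig_black: registration jig (fixed), board 208 x 112 x 9 mm, dab of black ink between 2 white pins at its head; tin with black band (69 wide, 62 high, fixed) just beyond. Origin: board's underside, midway between the pins; x points from the block's place to the pins, z up. Place as in jig_green; strips round it, 9 mm high, lean outwards (155 x 69 mm at their tops) and guide the block in.
- jig_red: registration jig (fixed), board 208 x 112 x 9 mm, dab of red ink between 2 white pins at its head; tin with red band (69 wide, 52 high, fixed) just beyond. Origin: board's underside, midway between the pins; x points from the block's place to the pins, z up. Place and strips as in the other jigs; the strips of the long sides leave the middle 72 mm open for the fingers.
- paper_pile: pile of cream printing paper (fixed), 95 x 140 mm, 12 mm high. Origin: centre of its underside; z up; its top is 12 mm above the origin.
- jar_olive: bystander, loose: glass jar with a yellow lid, 83 mm wide, 126 mm high, at the front left. Origin: centre of its underside.
- dropper: bystander, loose: small brown bottle with a black dropper cap, 33 mm wide, 102 mm high, at the front right. Origin: centre of its underside.
There are look-alikes about, which are no part of the job. What is shaped like the brass_weight but purple or turquoise is not meant.

How it is judged (in metres and radians):
On the way, in this order (a step that is already met when the one before it is completed fails the run):
1. the brass weight stands released on the middle of the paper pile (horizontal distance between brass_weight and paper_pile below 0.02 m and z of brass_weight in the frame of paper_pile between 0.009 and 0.015 m and angle between brass_weight's own z axis and vertical below 0.1 rad and contact force between brass_weight and the fingers below 0.5 N and linear speed of brass_weight below 0.03 m/s), for 0.2 s.
2. the green block lies released and fully seated in its jig (x of block_green in the frame of jig_green between -0.111 and -0.099 m and y of block_green in the frame of jig_green between -0.006 and 0.006 m and z of block_green in the frame of jig_green between 0.0065 and 0.0115 m and x of jig_green in the frame of block_green above 0.05 m and angle between the x axis of block_green and the x axis of jig_green, either way round below 0.08 rad and angle between block_green's own z axis and vertical below 0.06 rad and contact force between block_green and the fingers below 0.5 N and linear speed of block_green below 0.03 m/s), for 0.2 s.
3. the black block lies released and fully seated in its jig (x of block_black in the frame of jig_black between -0.111 and -0.099 m and y of block_black in the frame of jig_black between -0.006 and 0.006 m and z of block_black in the frame of jig_black between 0.0065 and 0.0115 m and x of jig_black in the frame of block_black above 0.05 m and angle between the x axis of block_black and the x axis of jig_black, either way round below 0.08 rad and angle between block_black's own z axis and vertical below 0.06 rad and contact force between block_black and the fingers below 0.5 N and linear speed of block_black below 0.03 m/s), for 0.2 s.
4. the red block lies released and fully seated in its jig (x of block_red in the frame of jig_red between -0.111 and -0.099 m and y of block_red in the frame of jig_red between -0.006 and 0.006 m and z of block_red in the frame of jig_red between 0.0065 and 0.0115 m and x of jig_red in the frame of block_red above 0.05 m and angle between the x axis of block_red and the x axis of jig_red, either way round below 0.08 rad and angle between block_red's own z axis and vertical below 0.06 rad and contact force between block_red and the fingers below 0.5 N and linear speed of block_red below 0.03 m/s), for 0.2 s.
At the end, for the whole second after the job is handed in: Weight upright on the paper, within 20 mm of its middle. Each block in its colour's jig: fully down (2.5 mm), within 6 mm of the middle of its place along and across, in line within 0.08 rad, level within 0.06 rad, head to the pins. All released and at rest (all of step 1 and all of step 2 and all of step 3 and all of step 4); the robot touches nothing.
It fails at once if a block is dropped into its jig or the weight onto the paper (falls there faster than 0.45 m/s) ((z of block_green in the frame of jig_green below 0.04 m and x of block_green in the frame of jig_green between -0.13 and -0.08 m and y of block_green in the frame of jig_green between -0.03 and 0.03 m and linear speed of block_green above 0.45 m/s) or (z of block_black in the frame of jig_black below 0.04 m and x of block_black in the frame of jig_black between -0.13 and -0.08 m and y of block_black in the frame of jig_black between -0.03 and 0.03 m and linear speed of block_black above 0.45 m/s) or (z of block_red in the frame of jig_red below 0.04 m and x of block_red in the frame of jig_red between -0.13 and -0.08 m and y of block_red in the frame of jig_red between -0.03 and 0.03 m and linear speed of block_red above 0.45 m/s) or (horizontal distance between brass_weight and paper_pile below 0.03 m and z of brass_weight in the frame of paper_pile below 0.045 m and linear speed of brass_weight above 0.45 m/s)).
It fails at once if a block or the weight tips by more than 0.6 rad (angle between any of brass_weight, block_green, block_black, block_red's own z axis and vertical above 0.6 rad).
It fails at once if a block or the weight falls to the bare table (height (world z) of any of brass_weight, block_green, block_black, block_red below 0.004 m).
It fails at once if the jar or the dropper bottle is moved by more than 25 mm or tipped (distance of any of jar_olive, dropper from where it was at the start of the episode above 0.025 m or angle between any of jar_olive, dropper's own z axis and vertical above 0.3 rad).
It also fails if it takes over 128 s, if anything falls off the work surface, if the arm or the gripper's body presses on something with over 40 N, if the wrist force passes 120 N, or if a joint passes its speed limit or range.

## Working session

There is one attempt and no reset: what is moved stays moved. The work goes in short steps, each a Python script; the robot and the scene stay as the last script left them, time stands still between calls to the robot, and variables do not carry over. Pictures are saved under pics/ and viewed, about 12 in all and at most 16, crops included, and the job is handed in when it is done.

```bash
mkdir -p pics; ls
python3 - <<'E'
from station import r
import cv2,numpy as np
s=r.sense();print(s)
for n in("scene","side"):
    d=r.snapshot(n);cv2.imwrite(f"pics/{n}0.png",d["frame"][:,:,::-1]);np.savez(f"pics/{n}0.npz",**d)
    print(n,d["fx"],d["fy"],d["cx"],d["cy"],np.round(d["R"],3).tolist(),np.round(d["t"],3), "C",-d["R"].T@d["t"])
E
```

```text
pics
{'clock': 0.0, 'joints': array([-7.69306225e+01,  5.26155341e+00,  7.05807190e+01,  7.49324738e-04,
        1.04266939e+02, -3.24939381e+00]), 'joint_vel': array([ 0.03168389, -0.02249257, -0.04431578, -0.20310811,  0.08073422,
       -0.00287567]), 'joint_torque': array([-3.83620456e-03, -4.46454942e+01, -4.06453085e+01,  6.96066907e-02,
        2.92846287e-02, -1.31930365e-04]), 'tcp_pos': array([ 0.16859322, -0.5758794 ,  0.40353424]), 'orientation': array([-1.79891005e+02, -6.91573744e-03,  1.63189487e+01]), 'contact_force': array([0.18313153, 0.4560331 , 1.08438567]), 'torque': array([-0.01201327, -0.02722586, -0.026163  ]), 'opening': 0.08786953733905817}
scene 429.8654994742615 429.8654994742615 313.8918841296705 197.72340612812107 [[-0.84, -0.542, -0.002], [-0.375, 0.585, -0.719], [0.392, -0.603, -0.695]] [0.451 0.268 0.967] C [0.10049841 0.67151372 0.86554955]
side 406.93144412322033 406.93144412322033 323.26999795136726 200.09867260691107 [[-0.869, -0.495, -0.0], [-0.321, 0.563, -0.762], [0.377, -0.662, -0.648]] [0.489 0.257 0.847] C [0.18813028 0.65822418 0.74425147]
```

View pics/scene0.png

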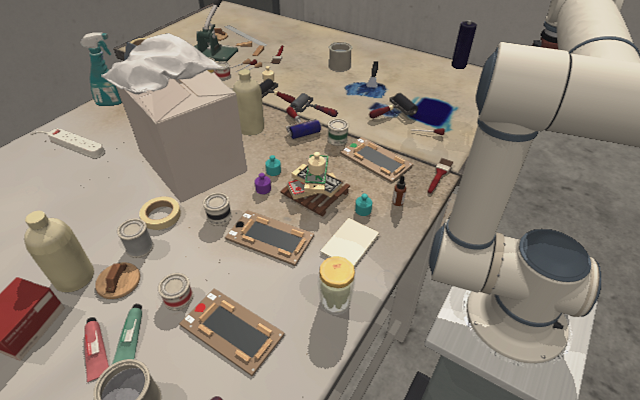

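View pics/side0.png

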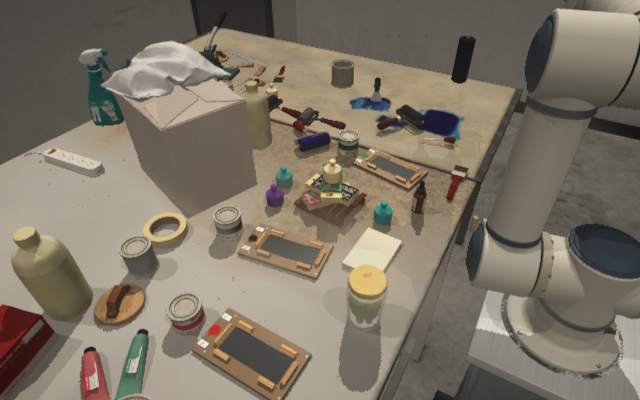

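The scene view shows the red jig at about (232,330), black at (270,236), green at (377,158), paper at (350,242), the stack at (317,188), the jar at (337,283) and the dropper at (400,190). I'll cast rays for rough positions.

```bash
cat > h.py <<'E'
import numpy as np, cv2
from station import r
def ray(d,u,v,fish=False):
    if fish:
        a=np.array([u-d["cx"],v-d["cy"]])/d["fx"];th=np.hypot(*a)
        c=np.array([*(a/max(th,1e-9)*np.sin(th)),np.cos(th)])
    else: c=np.array([(u-d["cx"])/d["fx"],(v-d["cy"])/d["fy"],1.])
    return -d["R"].T@d["t"], d["R"].T@c
def onz(d,u,v,z,fish=False):
    C,w=ray(d,u,v,fish); return (C+w*(z-C[2])/w[2])
def proj(d,X,fish=False):
    c=d["R"]@np.asarray(X)+d["t"]
    if not fish: return np.array([d["fx"]*c[0]/c[2]+d["cx"],d["fy"]*c[1]/c[2]+d["cy"]])
    th=np.arctan2(np.hypot(c[0],c[1]),c[2]);p=c[:2]/np.hypot(c[0],c[1])
    return np.array([d["cx"],d["cy"]])+d["fx"]*th*p
def topdown(d,c,z,half=0.16,n=640):
    """rectify wrist picture onto the plane z: column ~ +x(world) right, row ~ -y"""
    g=np.linspace(-half,half,n); X,Y=np.meshgrid(c[0]+g,c[1]-g)
    P=np.stack([X,Y,np.full_like(X,z)],-1)@d["R"].T+d["t"]
    rr=np.hypot(P[...,0],P[...,1]);th=np.arctan2(rr,P[...,2]);k=d["fx"]*th/np.maximum(rr,1e-9)
    return cv2.remap(d["frame"],(d["cx"]+k*P[...,0]).astype(np.float32),(d["cy"]+k*P[...,1]).astype(np.float32),cv2.INTER_LINEAR)
def load(n): return dict(np.load(f"pics/{n}.npz"))
def snap(n,name="wrist"):
    d=r.snapshot(name);np.savez(f"pics/{n}.npz",**d);return d
E
python3 - <<'E'
from h import *
d=load("scene0")
for n,(u,v,z) in dict(redjig=(232,330,.01),redtin=(175,283,.052),blkjig=(270,236,.01),grnjig=(377,158,.01),paper=(350,242,.012),weight=(317,158,.15),rack=(315,200,.022),jar=(337,268,.126),drop=(401,180,.1),teal=(364,200,.04),teal2=(273,165,.04),purple=(262,183,.04)).items(): print(n,np.round(onz(d,u,v,z),3))
E
```

```text
redjig [0.508 0.372 0.01 ]
redtin [0.673 0.368 0.052]
blkjig [0.601 0.112 0.01 ]
grnjig [ 0.513 -0.332  0.01 ]
paper [0.414 0.018 0.012]
weight [ 0.579 -0.082  0.15 ]
rack [ 0.568 -0.055  0.022]
jar [0.36  0.183 0.126]
drop [ 0.373 -0.177  0.1  ]
teal [ 0.445 -0.112  0.04 ]
teal2 [ 0.746 -0.098  0.04 ]
purple [ 0.724 -0.016  0.04 ]
```

Run:
```python
from h import *
for i,(p,yaw) in enumerate([((.53,-.07,.42),90),]):
    q=r.inverse_kinematics(p,[180,0,yaw]);print(q)
    r.reach(p,[180,0,yaw])
    d=snap("w1"); print(d["fx"],d["cx"],d["cy"],-d["R"].T@d["t"],r.sense()["tcp_pos"],r.sense()["clock"])
    a=d["frame"]; b=topdown(d,(.56,-.07),.08,.16,560)
    cv2.imwrite("pics/w1.png",np.hstack([cv2.resize(a,(640,400)),])[:,:,::-1]); cv2.imwrite("pics/w1t.png",b[:,:,::-1])
```

```text
[-11.17021486  -4.65952764  78.86503155   0.         105.7944961
 -11.17021486]
309.70691628693146 321.2304410194474 201.07550579424333 [0.53028072 0.01373804 0.39922858] [ 0.52996562 -0.07081286  0.4199033 ] 2.375
```

View pics/w1.png

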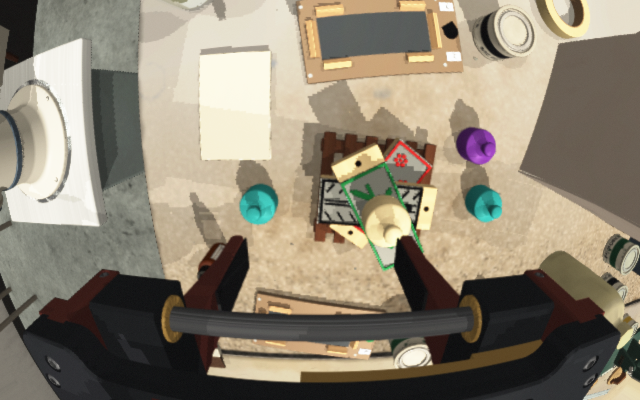

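View pics/w1t.png

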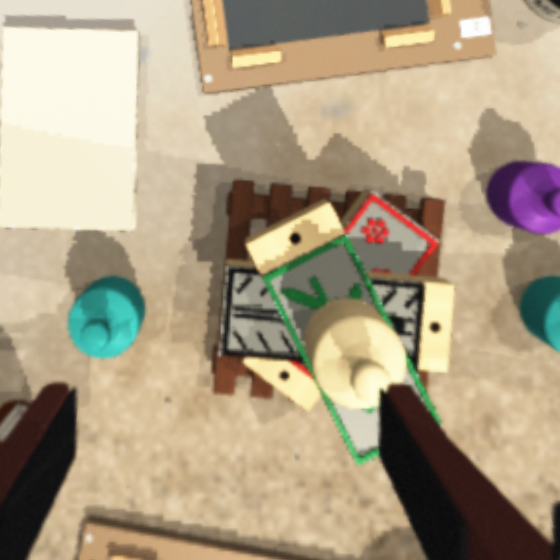

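The wrist view shows the stack clearly: green on top with its head up-left at (358,160), black with its head to the right (428,205), and red with its head at the lower left (348,235). The paper is at (235,105) and the black jig at (380,40), with its pins to the right. Next I'll take a closer view over the stack and use contours for the paper and black liner.

```bash
cat >> h.py <<'E'
def rect(d,c,z,half,lo,hi,tag=None,near=None):
    """largest HSV-mask contour in a rectified view -> world centre, sizes, long-axis angle"""
    n=800;b=topdown(d,c,z,half,n);m=cv2.inRange(cv2.cvtColor(b,cv2.COLOR_RGB2HSV),lo,hi)
    m=cv2.morphologyEx(m,cv2.MORPH_OPEN,np.ones((7,7)));m=cv2.morphologyEx(m,cv2.MORPH_CLOSE,np.ones((9,9)))
    k=max(cv2.findContours(m,0,2)[0],key=cv2.contourArea)
    s=2*half/(n-1);p=cv2.boxPoints(cv2.minAreaRect(k));W=np.c_[c[0]-half+p[:,0]*s,c[1]+half-p[:,1]*s]
    e=W[1]-W[0];f=W[2]-W[1]
    if np.linalg.norm(f)>np.linalg.norm(e): e,f=f,e
    if tag: cv2.drawContours(b,[p.astype(int)],0,(255,0,255),1);cv2.imwrite(f"pics/{tag}.png",b[:,:,::-1])
    return W.mean(0),np.linalg.norm(e),np.linalg.norm(f),np.degrees(np.arctan2(e[1],e[0]))%180
E
python3 - <<'E'
from h import *
d=load("w1")
print("paper",rect(d,(.414,.018),.012,.12,(10,5,170),(40,90,255),"paper"))
print("blk",rect(d,(.601,.112),.009,.11,(0,0,20),(179,110,90),"blk"))
r.reach((.575,-.165,.33),[180,0,90])
d=snap("w2");print(-d["R"].T@d["t"])
b=topdown(d,(.575,-.075),.088,.12,600);cv2.imwrite("pics/w2t.png",b[:,:,::-1])
p=[cv2.resize(cv2.imread(f"pics/{n}.png"),(300,300)) for n in("paper","blk")]
cv2.imwrite("pics/w2m.png",np.hstack([cv2.imread("pics/w2t.png"),cv2.resize(np.vstack(p),(200,400)) if 0 else np.vstack(p)[:, :]])[:, :800])
E
```

```text
paper (array([0.41400003, 0.01799999], dtype=float32), np.float32(0.24000004), np.float32(0.24000001), np.float32(0.0))
blk (array([0.69947815, 0.12298074], dtype=float32), np.float32(0.02124171), np.float32(0.021078894), np.float32(36.253838))
[ 0.57518414 -0.08047809  0.30999976]
```

View pics/w2m.png

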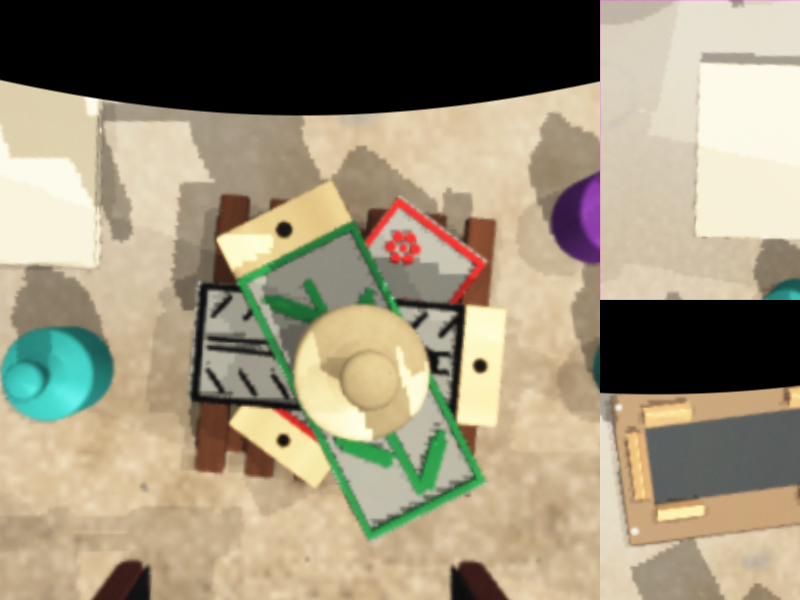

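The rectified view shows the green head corners at (217,240) and (331,182) and the tail corners at (371,538) and (482,480). The weight is centred at about (362,373). Block sizes come out about 4% small for the assumed heights, so I'll triangulate the corners across w1 and w2.

```bash
cat >> h.py <<'E'
def tri(rays):
    A=0;b=0
    for C,w in rays:
        w=w/np.linalg.norm(w);M=np.eye(3)-np.outer(w,w);A=A+M;b=b+M@C
    return np.linalg.solve(A,b)
E
python3 - <<'E'
from h import *
d1,d2=load("w1"),load("w2")
def R(d,c,z,half,n,u,v):
    s=2*half/(n-1);P=np.array([c[0]-half+u*s,c[1]+half-v*s,z]);C=-d["R"].T@d["t"];return C,P-C
g=[((246,245),(217,240)),((335,203),(331,182)),((362,461),(371,538)),((438,415),(482,480))]
P=[]
for a,b in g:
    P.append(tri([R(d1,(.56,-.07),.08,.16,560,*a),R(d2,(.575,-.075),.088,.12,600,*b)]));print(np.round(P[-1],4))
P=np.array(P);print("len",np.linalg.norm((P[0]+P[1]-P[2]-P[3])/2),"wid",np.linalg.norm(P[1]-P[0]))
# black head right corners
for a,b in [((454,282),(506,308)),((449,371),(496,426))]: print("blk",np.round(tri([R(d1,(.56,-.07),.08,.16,560,*a),R(d2,(.575,-.075),.088,.12,600,*b)]),4))
d=load("scene0");x0,y0=260,130
cv2.imwrite("pics/sc_crop.png",cv2.resize(d["frame"][130:225,260:370],None,fx=6,fy=6,interpolation=2)[:,:,::-1])
for n,h in (("t012",.012),):
    b=topdown(d1,(.42,.02),h,.11,400);cv2.imwrite("pics/t1.png",b[:,:,::-1])
b2=topdown(d1,(.6,.1),.009,.12,400);cv2.imwrite("pics/t2.png",np.hstack([b,b2])[:,:,::-1])
E
```

```text
[ 0.5408 -0.0502  0.0804]
[ 0.5894 -0.0263  0.0838]
[ 0.6046 -0.1703  0.0872]
[ 0.6544 -0.1528  0.0697]
len 0.13915891415080672 wid 0.05426931398782142
blk [ 0.67   -0.0781  0.055 ]
blk [ 0.6649 -0.1316  0.0584]
```

View pics/sc_crop.png

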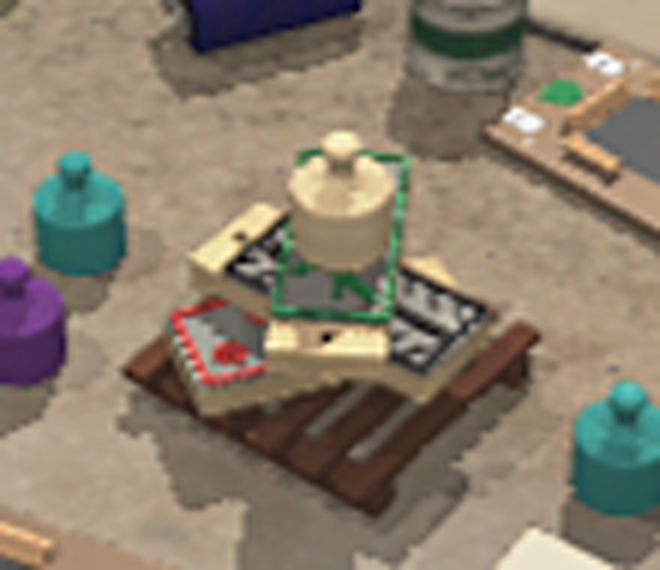

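View pics/t2.png

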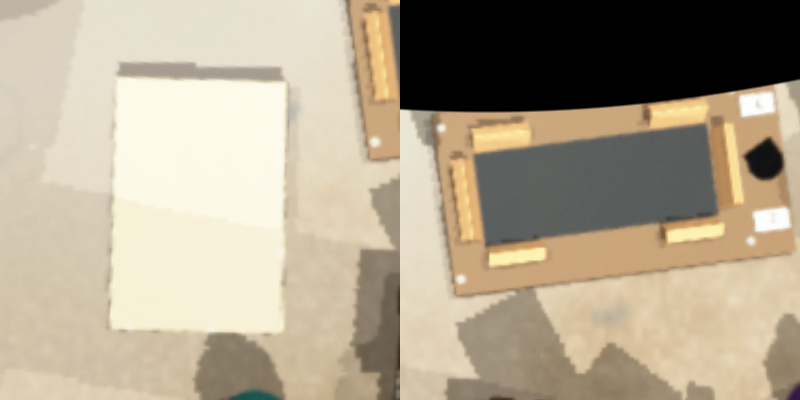

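Run:
```python
from h import *
d1,d2,s=load("w1"),load("w2"),load("scene0")
def R(d,c,z,half,n,u,v):
    k=2*half/(n-1);P=np.array([c[0]-half+u*k,c[1]+half-v*k,z]);C=-d["R"].T@d["t"];return C,P-C
f=lambda x,y:ray(s,260+(x+.5)/6-.5,130+(y+.5)/6-.5)
for n,px,w in [("g right",(388,358),(217,240)),("g left",(268,355),(331,182)),("g tail",(408,157),(371,538)),("blk head far corner",(190,258),(506,308)),("knob top",(342,133),(370,380))]:
    print(n,tri([f(*px),R(d2,(.575,-.075),.088,.12,600,*w)]))
# paper corners with .55mm/px
k=.22/399
for u,v in((116,78),(287,80),(283,330),(110,330)): print("paper",.31+u*k,.13-v*k)
for u,v in((474,156),(706,124),(718,214),(487,244)): print("blk",.48+(u-400)*.24/399,.22-v*.24/399)
# scene paper check
```

```text
g right [ 0.53902566 -0.05138548  0.08066638]
g left [ 0.58653233 -0.02657322  0.07867484]
g tail [ 0.60240779 -0.17226215  0.08673842]
blk head far corner [ 0.66600037 -0.0786163   0.06183543]
knob top [ 0.593852   -0.10015263  0.152684  ]
paper 0.37395989974937344 0.08699248120300752
paper 0.4682456140350877 0.08588972431077695
paper 0.4660401002506266 -0.051954887218045115
paper 0.3706516290726817 -0.051954887218045115
blk 0.5245112781954887 0.1261654135338346
blk 0.6640601503759398 0.14541353383458647
blk 0.6712781954887218 0.09127819548872182
blk 0.5323308270676692 0.07323308270676693
```

The scene and wrist rays agree with the nominal stack to within about 8 mm in z, so I'll use nominal heights. The weight and the green block are both centred at about (0.596,-0.100). Moving the weight now with a guarded lowering, then I'll look at the jigs.

```bash
cat >> h.py <<'E'
def T(x,y,z): return (x,y,z+.163)      # grasp point -> TCP
def fz(): return np.mean([(r.wait(.02),r.sense()["contact_force"][2])[1] for _ in range(4)])
def lower(z,zmin,step=.001,df=3):
    """lower grasp point from z in small steps until the force rises or zmin"""
    p=r.sense()["tcp_pos"];r.wait(.15);f0=fz()
    while z>zmin+1e-6:
        z-=step;r.servo_line((p[0],p[1],z+.163),speed=.02)
        f=fz()
        if f-f0>df: break
    print("lowered to",round(z,4),"dF",round(f-f0,2),"actual",r.sense()["tcp_pos"][2]-.163);return z
def say(m): s=r.sense();print(m,"t",round(s["clock"],1),"open",round(s["opening"],4),"F",np.round(s["contact_force"],1))
E
python3 - <<'E'
from h import *
o=[180,0,90]
r.reach(T(.596,-.1,.21),o);r.servo_line(T(.596,-.1,.110),speed=.12);say("at weight")
r.grab(25);say("grabbed")
r.servo_line(T(.596,-.1,.20),speed=.12);say("up")
r.reach(T(.419,.017,.13),o);r.servo_line(T(.419,.017,.042),speed=.08);say("above paper")
lower(.042,.030)
E
```

```text
at weight t 4.4 open 0.0876 F [-0.7 -0.2  0.7]
grabbed t 5.2 open 0.0456 F [-0.6  0.1  0.8]
up t 6.1 open 0.0458 F [-0.8  0.7 -7. ]
above paper t 8.2 open 0.0457 F [ 0.1  0.5 -5.9]
lowered to 0.033 dF 11.98 actual 0.03396640474048038
```

Contact came at the expected height, so the nominal z values hold. Releasing, then looking at the jigs.

Run:
```python
from h import *
r.servo_line(T(.419,.017,.034),speed=.02)
r.let_go();r.wait(.2);r.servo_line(T(.419,.017,.15),speed=.15)
o=[180,0,90]
r.reach((.51,.29,.36),o);dr=snap("red1")
r.reach((.58,.03,.36),o);db=snap("blk1")
r.reach((.52,-.41,.36),o);dg=snap("grn1");say("")
ims=[]
for n,d,c in(("red",dr,(.51,.372)),("blk",db,(.6,.11)),("grn",dg,(.513,-.332))):
    print(n,rect(d,c,.009,.14,(70,15,30),(135,120,120),"liner_"+n)); ims.append(cv2.resize(cv2.imread(f"pics/liner_{n}.png"),(400,400),interpolation=cv2.INTER_AREA))
    print(-d["R"].T@d["t"])
ims.append(cv2.resize(topdown(db,(.5,0.02),.012,.14,400)[:,:,::-1],(400,400)))
a=np.vstack([np.hstack(ims[:2]),np.hstack(ims[2:])]);cv2.imwrite("pics/jigs.png",cv2.resize(a,(600,600),interpolation=cv2.INTER_AREA))
```

```text
t 17.4 open 0.0878 F [-1.  -0.4 -0.2]
red (array([0.4598874 , 0.35220027], dtype=float32), np.float32(0.0066583455), np.float32(0.0035043955), np.float32(0.0))
[0.51033586 0.37357473 0.33891175]
blk (array([0.54918647, 0.08722152], dtype=float32), np.float32(0.010863602), np.float32(0.0059574544), np.float32(0.0))
[0.5799961  0.11509453 0.33956805]
grn (array([ 0.55312514, -0.32078597], dtype=float32), np.float32(0.0059574544), np.float32(0.005607009), np.float32(90.0))
[ 0.52079839 -0.32431958  0.33953575]
```

View pics/jigs.png

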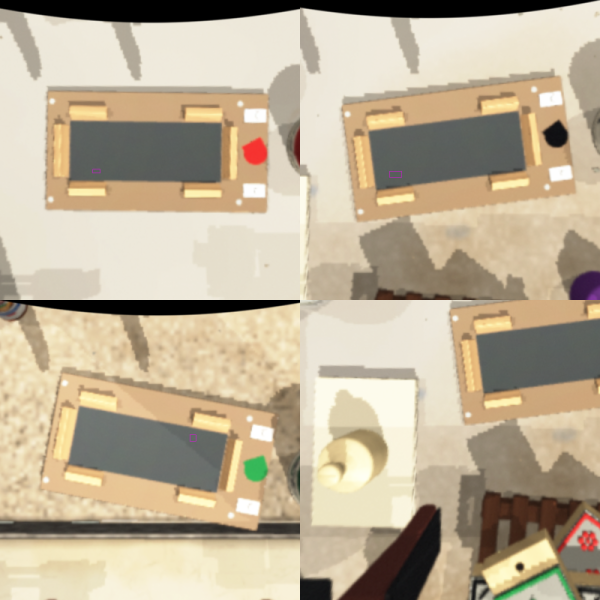

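All three jigs have their pins to the right (+x), with the dabs at (254,152), (555,134) and (255,469). The weight stands mid-paper. I'll fix the liner mask (neutral or bluish dark) and compute the seats.

Run:
```python
from h import *
for n,c in(("red",(.51,.372)),("blk",(.6,.11)),("grn",(.513,-.332))):
    d=load(n+"1");half=.14;N=1120;b=topdown(d,c,.009,half,N);i=b.astype(int)
    m=((i[...,2]-i[...,0]>-6)&(i.max(2)<140)&(i.max(2)>30)).astype(np.uint8)*255
    m=cv2.morphologyEx(m,cv2.MORPH_OPEN,np.ones((21,21)));m=cv2.morphologyEx(m,cv2.MORPH_CLOSE,np.ones((41,41)))
    ks=[k for k in cv2.findContours(m,0,2)[0] if .006<cv2.contourArea(k)*(2*half/N)**2<.011]
    s=2*half/(N-1);C=-d["R"].T@d["t"]
    for k in ks:
        R=cv2.minAreaRect(k);p=cv2.boxPoints(R)
        e=p[1]-p[0] if np.linalg.norm(p[1]-p[0])>np.linalg.norm(p[2]-p[1]) else p[2]-p[1]
        e=e*np.sign(e[0]);ctr=np.array([c[0]-half+R[0][0]*s,c[1]+half-R[0][1]*s])
        print(n,"ctr",ctr,"size",np.round(np.sort(R[1])*s,4),"ang",np.degrees(np.arctan2(-e[1],e[0])),"rescaled ctr",C[:2]+(ctr-C[:2])*144/max(R[1])/s/1000)
```

```text
red ctr [0.50596115 0.3703827 ] size [0.0537 0.1392] ang -0.70441884 rescaled ctr [0.50581032 0.37027265]
blk ctr [0.59759777 0.10938855] size [0.0538 0.1395] ang 7.6171136 rescaled ctr [0.59817188 0.10920244]
grn ctr [ 0.51107694 -0.3313128 ] size [0.0538 0.1394] ang -11.027129 rescaled ctr [ 0.51075928 -0.33154131]
```

```bash
cat >> h.py <<'E'
SEAT=dict(red=(.506,.3703,-.7),blk=(.598,.1095,7.6),grn=(.5108,-.3315,-11.0))
def pick(x,y,yaw,z):
    r.reach(T(x,y,z+.09),[180,0,yaw]);r.servo_line(T(x,y,z),speed=.1)
    say("at block");r.grab(35);say("grabbed")
    r.servo_line(T(x,y,z+.03),speed=.06);r.servo_line(T(x,y,.20),speed=.12);say("lifted")
E
python3 - <<'E'
from h import *
pick(.5963,-.1001,117.1,.087)
x,y,a=SEAT["grn"]
r.reach(T(x,y,.20),[180,0,a]);d=snap("held_g");say("hover")
b=topdown(d,(x,y),.20,.12,480)
cv2.imwrite("pics/held_g.png",np.hstack([b])[:,:,::-1])
E
```

```text
at block t 19.7 open 0.0875 F [1.2 0.6 0.3]
grabbed t 20.3 open 0.054 F [-0.3 -1.1  0.6]
lifted t 21.8 open 0.0532 F [-0.4  0.6 -1.6]
hover t 23.4 open 0.0535 F [ 0.4  0.2 -2. ]
```

View pics/held_g.png

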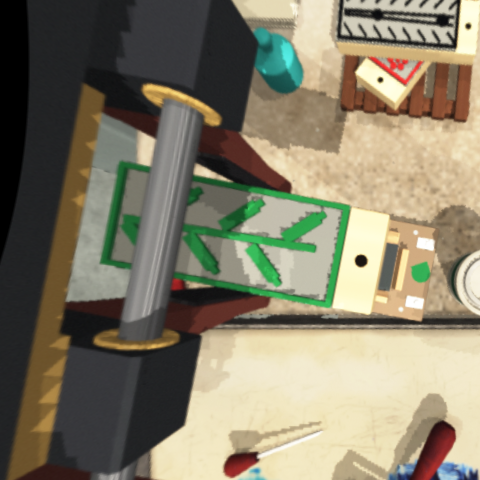

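Green is held level and centred: along-axis ends come out at about +70/-70 mm after scaling, head towards the pins at right (379,263). Lowering.

```bash
cat >> h.py <<'E'
def place(n,dx=0,dy=0):
    x,y,a=SEAT[n];x+=dx;y+=dy;r.servo_line(T(x,y,.08),speed=.12);r.servo_line(T(x,y,.042),speed=.06)
    z=lower(.042,.029,df=4);say("down");return z
def release():
    p=r.sense()["tcp_pos"];r.let_go();r.wait(.2);r.servo_line((p[0],p[1],.26),speed=.08);r.servo_line((p[0],p[1],.36),speed=.2);say("released")
E
python3 - <<'E'
from h import *
place("grn");print(r.sense()["contact_force"],r.sense()["torque"])
E
```

```text
lowered to 0.029 dF 6.96 actual 0.030102125510910738
down t 29.7 open 0.0536 F [-2.3  2.2  5.7]
[-2.26421048  2.19152068  5.68470578] [0.4267924  0.44536923 0.01122612]
```

Run:
```python
from h import *
x,y,a=SEAT["grn"]
r.servo_line(T(x,y,.030),speed=.02);release()
r.reach((x,y-.085,.36),[180,0,90]);dg=snap("g_after")
r.reach((.597,-.185,.33),[180,0,90]);db=snap("stack2");say("")
a=topdown(dg,(x,y),.02,.11,400);b=topdown(db,(.597,-.1),.066,.11,400)
cv2.imwrite("pics/g_after.png",np.hstack([a,b])[:,:,::-1])
```

```text
released t 32.5 open 0.0877 F [ 0.4 -0.1 -0.7]
 t 35.2 open 0.0878 F [ 0.3  0.1 -0.1]
```

View pics/g_after.png

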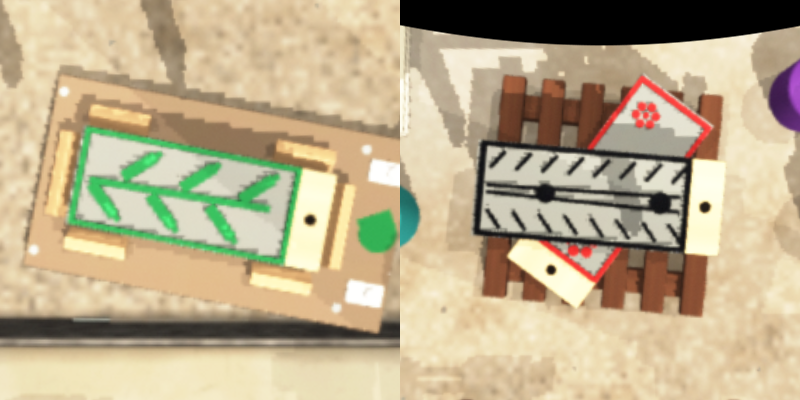

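Green is seated flat between its strips with the head at the pins. Black's corners at (83,142), (325,162), (317,254) and (75,234) give a centre of (0.5973,-0.0992) and an angle of -4.7°. Picking black.

Run:
```python
from h import *
pick(.5973,-.0992,-4.7,.065)
x,y,a=SEAT["blk"]
r.reach(T(x,y,.20),[180,0,a]);d=snap("held_b");say("hover")
cv2.imwrite("pics/held_b.png",topdown(d,(x,y),.20,.12,480)[:,:,::-1])
z=place("blk");print(r.sense()["torque"])
```

```text
at block t 37.8 open 0.0876 F [ 0.2 -0.6 -0. ]
grabbed t 38.5 open 0.0536 F [-0.7 -0.   1.6]
lifted t 40.1 open 0.0541 F [-0.8 -0.1 -2.5]
hover t 41.0 open 0.0534 F [ 0.1 -1.  -1.9]
lowered to 0.029 dF 7.41 actual 0.030063336257001694
down t 47.3 open 0.0537 F [-3.5  0.1  5.1]
[-0.12670236  0.58265668 -0.04142193]
```

Seated at the same height as green. Releasing, then viewing the jig and the red block.

Run:
```python
from h import *
x,y,a=SEAT["blk"]
r.servo_line(T(x,y,.030),speed=.02);release()
r.reach((x,y-.085,.36),[180,0,90]);dg=snap("b_after")
r.reach((.597,-.185,.33),[180,0,90]);db=snap("stack3");say("")
a=topdown(dg,(x,y),.02,.11,400);b=topdown(db,(.597,-.1),.044,.11,400)
cv2.imwrite("pics/b_after.png",np.hstack([a,b])[:,:,::-1])
```

```text
released t 50.1 open 0.088 F [ 0.3  0.  -0.3]
 t 52.5 open 0.088 F [0.4 0.5 0. ]
```

View pics/b_after.png

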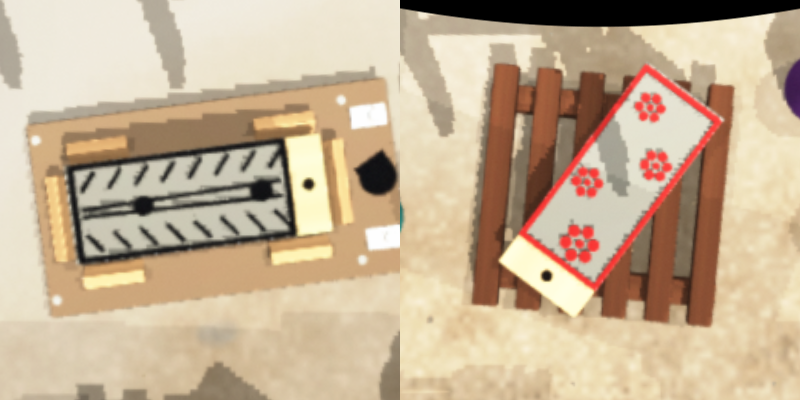

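Black is seated flat with its head at the pins. Red's corners give a centre of (0.6039,-0.0945) and a head direction of 233.2°. I'll pick it with yaw 53.2 and place it with yaw 179.3.

Run:
```python
from h import *
pick(.6039,-.0945,53.2,.043)
x,y,a=SEAT["red"]
r.reach(T(x,y,.20),[180,0,179.3]);say("hover")
z=place("red");print(r.sense()["torque"])
```

```text
at block t 54.3 open 0.0875 F [ 0.   0.7 -1.2]
grabbed t 54.9 open 0.0536 F [-0.1  0.   0.6]
lifted t 56.8 open 0.0539 F [-0.8 -0.3 -1.3]
hover t 58.5 open 0.0539 F [ 0.1 -0.3 -1.7]
lowered to 0.029 dF 7.04 actual 0.030155780341898142
down t 64.8 open 0.0539 F [-2.6 -1.7  5.9]
[-0.24375507  0.27265227 -0.00250739]
```

Run:
```python
from h import *
x,y,a=SEAT["red"]
r.servo_line(T(x,y,.030),speed=.02);release()
r.reach((x,y-.085,.36),[180,0,90]);dg=snap("r_after")
r.reach((.55,-.05,.42),[180,0,90]);d2=snap("fin");say("")
a=topdown(dg,(x,y),.02,.11,400);b=topdown(d2,(.5,.05),.012,.15,400)
cv2.imwrite("pics/r_after.png",np.hstack([a,b])[:,:,::-1])
```

```text
released t 67.6 open 0.0878 F [-1.  -1.1 -0.8]
 t 70.3 open 0.0878 F [ 0.8  0.6 -0.1]
```

View pics/r_after.png

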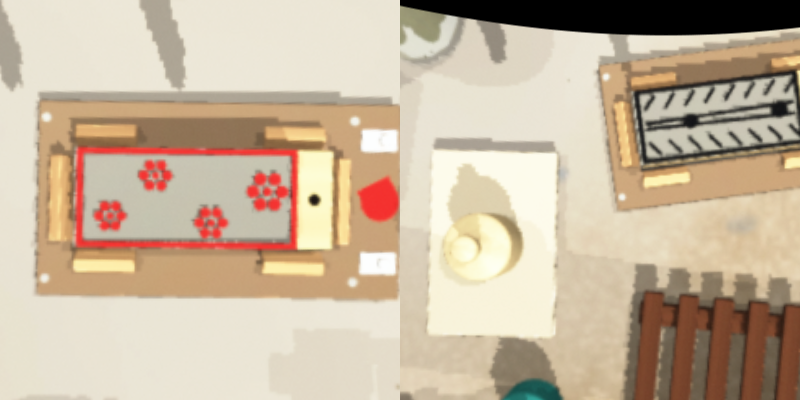

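Red is seated with its head at the pins, and the weight stands mid-paper (body at about (484,247), paper centre about (493,243), with the lean due to parallax). Handing in.

```bash
python3 -c "
from station import r
r.hand_in()"
```

```text
the job is handed in; nothing more can be done
```

The job is handed in after about 70 s of the 128 s allowed. The brass weight went onto the paper first, then the green, black and red blocks into their own jigs, each lowered until it touched and then released.

**Last checks:**
- **Blocks:** all three touched down at the full-depth height, to within about 0.2 mm. The pictures after release show each one flat between its strips, head towards the pins.
- **Weight:** it stands upright within about 1 cm of the paper's middle in the last picture. Most of that offset is the camera's viewing angle.
- **Robot:** the gripper was open and clear of everything at the end.
- **Jar and dropper bottle:** the arm kept clear of both. I did not measure either one again at the end.

**One disagreement:** sizes measured with the wrist camera came out 2–4% small, which put the top of the stack 2–10 mm too low. I used the heights given in the task instead. The contact height on the paper and all three touchdowns agreed with them.

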